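Pin the ramekin cabinet shut

ROBOT

A 6-joint arm with a two-finger parallel gripper is mounted at the origin on the work surface. World frame = base frame: x ahead of the robot, y to its left, z up, the work surface at z = 0. Lengths are in m, angles in rad, forces in N, time in s.
With the tool pointing down it reaches from about 0.275 to 0.75 m from the base axis. Payload 10.2 kg.
Tool frame: the origin (TCP) lies midway between the tips of the shut fingers; the grasp point (between the pads) lies 19 mm behind it (env.hold_point_z is the distance from the TCP to the grasp point, in m); x points along the fingers, z is the direction in which the jaws open and shut, and the axes are right-handed (so a half turn about x gives the same grasp; the last joint's range is limited). The gripper opens to 85 mm and grips with 20 to 120 N. Pads are 22 mm wide; open, the fingers measure 114 mm over their backs; the gripper's body (76 mm by 85 mm) begins 54 mm behind the grasp point. The pads swing forward as they close: fully open they stand 13 mm farther back than shut.
Start: joints at [1.087, 0.313, 1.498, -0, 1.331, -0.223], TCP at [0.135, 0.507, 0.231] pointing down, gripper open.
Joint ranges: [-2.94, 2.94], [-0.97, 2.17], [0.19, 2.56], [-1.23, 4.37], [0.02, 3.11], [-2.88, 2.88]. Speed limits (rad/s): [2.39, 2.39, 3.01, 3.14, 3.14, 3.14].

INTERFACE

Orientations are given as a unit quaternion [x, y, z, w].
In Python, from bench import env, kinematics, monitor, eyes, job gives the robot as it stands. The module is installed in compiled form; this text tells all that it offers. Calls block until the motion is done:
- env.reach(position, orientation): joint-space move of the TCP to a pose.
- env.movel(position, velocity=0.15, frame=None, guard=None): straight line of the TCP; frame=None keeps the orientation; velocity is the mean speed in m/s. With guard (N) it stops when the force on the tool has changed by that much, and returns True; else False.
- env.set_joints(angles): joint-space move.
- env.release() and env.close_gripper(effort=None): open the fingers fully, or close them until they stop; effort is the grip in N (None keeps the last).
- env.hold(seconds).
- kinematics.ik(position, orientation): joint angles nearest the present ones, or None.
- monitor.sense(): the state.
- eyes.grab_frame(name): name is "scene" or "top" or "wrist"; returns a dict with "frame" (420x560x3 uint8, red, green, blue), "mtx" (3x3 intrinsics, pixels), "view" (4x4, takes a point from world to camera coordinates). Camera axes: x right, y down, z forward; pixel columns grow to the right and rows downward; lengths in m; the calibration is good to about 2 mm. A picture is of the moment at which its call begins. There is no depth.
A pose or a line that the arm cannot do raises env.MotionError and nothing moves.
- job.hand_in(): hands the job in, once; it reports no verdict.
The state is a dict: "clock": time; "joints": joint angles; "qvel": joint speeds; "joint_efforts": joint torques, N m; "position": TCP position; "ee_rot": TCP orientation; "contact_force": force on the tool from outside, world axes, zero at the start; "ft_torque": the same for the moment, N m; "finger_gap": opening from 0.0 (shut) to 1.0 (fully open).
Only numpy, scipy, OpenCV 4.12 (cv2) and the standard library are available. Lean on these libraries where they do the work, as an engineer would, in place of code of your own. Each camera call takes 0.05 s, during which the arm holds its last target.

TASK

The little acrylic cabinet's sliding door is pinned ajar. Pull the locking pin up until it clicks into its upper rest, slide the door shut by its finger tab to where the short hole in its metal strip comes under the pin (you have to feel for the exact place), and push the pin gently down through the lined-up holes until it snaps home with its head down on the lock block. Do not force the pin against the strip, let go of everything, and leave the ramekins and the other things on the counter as they are.

Things in the scene. Friction and masses are not known exactly. Their poses are not given: they have to be found in the camera images.
- cabinet: Clear acrylic cabinet, fixed, 160 mm deep (x), 320 wide (y), 130 tall. Origin: centre of its underside; x points from its door side (facing the robot) to its back, y to its left, z up. The sliding door runs along its front; on the door's upper edge lies a flat aluminium strip 40 mm (x) by 270 (y) by 5 thick, top 160.5 mm above the counter, passing 3 mm under the lock block.
- door (a joint): Opening of the sliding door, m: 0 = against its end stop, growing to the cabinet's +y, travel 0.12; 0.086 to 0.100 at the start. Some 4 N of friction; stays where left. The strip is clamped on the door by hand and its exact place is not measured: its short hole comes under the lock's bore with the door somewhere from 0.004 to 0.022 open, which shuts the cabinet.
- door_tab (a point): Upright finger tab on the door, aluminium, 24 mm (cabinet x) by 12 mm thick (cabinet y, the sliding direction), top 235 mm above the counter, foot on the strip. The point is on its centre line 20 mm below its top. Pinch it across the 12 mm or push it with the fingertips towards the cabinet's -y to shut the door. It moves with the door.
- lock: Steel lock block on the cabinet's top near the front left, 46 mm (x) by 50 (y), from 163.5 to 190 mm above the counter, on a foot behind the strip. Origin on the axis of its upright bore at the height of the cabinet's top; axes as the cabinet's; fixed. The strip under it has a short hole (13.5 mm long in y, 17.5 in x) and, 80 mm to the -y side of that, a slot 47.5 mm long (y), in which the pin stands at the start.
- lock_mouth (a point): Centre of the bore's mouth on top of the lock block, 190 mm above the counter. Home: the underside of the pin's head sits here. Upper rest: it is 33 to 35 mm higher and the pin stays up by itself, its nose some 5 mm above the strip's top (pulled past about 39 mm it comes out). Pressed down 4 mm or more from there the pin is free to drop until its nose meets the strip.
- pin_grip (a point): Loose upright steel detent pin, 240 g: round head 26 mm across, 46 tall; below it a 12 mm shank 58 mm long whose last 2 mm taper to 8 mm. Point on the axis, 26 mm above the head's underside; z up. Some 8 to 18 N leave either rest. Resting on the strip by its weight it drops by itself into the short hole when that comes under it and stops 6 to 8 mm short of home; there some 10 N more snaps it home.
- ramekin0: White ceramic ramekin inside the cabinet, 84 mm across, 50 mm tall; origin under its centre. Leave alone.
- ramekin1: The second ramekin, the same. Leave alone.
- jar: Small glass jar with a steel cap on the back of the cabinet's top, 44 mm across, 60 mm tall; origin under its centre. Leave alone.
- spatula: Teal silicone spatula, 260 mm long, lying on the cork trivet to the robot's right. Leave alone.
- meascup: Stainless measuring cup on the trivet, 68 mm across, 45 mm tall. Leave alone.
- tumbler: Green glass tumbler on the trivet, 72 mm across, 100 mm tall. Leave alone.
- mug: Mug on the counter to the robot's left, 80 mm across, 90 mm tall. Leave alone.

How it is judged:
On the way, in this order (a step that is already met when the one before it is completed fails the run):
1. the pin has been pulled up by more than 30 mm, clear of the strip, with the door still ajar (z of pin_grip in the frame of lock above 0.116 m and value of joint door above 0.075 m), for 0.2 s.
2. the door has been slid to less than 30 mm from its end stop, with the pin not yet home (value of joint door below 0.03 m and z of pin_grip in the frame of lock above 0.089 m), for 0.1 s.
At the end, for the whole second after the job is handed in: The pin stands home in the lock block, through the strip's short hole: its head within 2 mm of resting on the block, upright within 0.1 rad, within 4 mm of the bore's axis; the door less than 30 mm from its end stop; pin and door at rest (z of pin_grip in the frame of lock between 0.083 and 0.088 m and horizontal distance between pin_grip and lock_mouth below 0.004 m and angle between pin_grip's own z axis and vertical below 0.1 rad and value of joint door below 0.03 m and linear speed of pin below 0.02 m/s and velocity of joint door between -0.01 and 0.01 m/s); the robot touches nothing.
It fails at once if the pin and the door's strip are forced against each other with more than 20 N (contact force between pin and door above 20 N).
It fails at once if the pin is forced on the lock block and its balls with more than 60 N in all (contact force between pin and lock above 60 N).
It fails at once if the gripper presses on the lock block, or the arm on the cabinet, with more than 25 N (contact force between the arm and cabinet above 25 N or contact force between the fingers and lock above 25 N).
It fails at once if a ramekin or another bystander is pushed more than 25 mm from its place (distance of any of ramekin0, ramekin1, jar, spatula, meascup, tumbler, mug from where it was at the start of the episode above 0.025 m).
It also fails if it takes over 64 s, if anything falls off the work surface, if the arm or the gripper's body presses on something with over 40 N, if the wrist force passes 120 N, or if a joint passes its speed limit or range.

## Working session

There is one attempt and no reset: what is moved stays moved. The work goes in short steps, each a Python script; the robot and the scene stay as the last script left them, time stands still between calls to the robot, and variables do not carry over. Pictures are saved under pics/ and viewed, and the job is handed in when it is done.

```bash
mkdir -p pics; python3 - <<'E'
from bench import env, kinematics, monitor, eyes, job
import cv2
for n in ["scene","top","wrist"]:
    f=eyes.grab_frame(n); cv2.imwrite(f"pics/{n}0.png",f["frame"][:,:,::-1]); print(n,f["mtx"].round(1).tolist(),f["view"].round(4).tolist())
s=monitor.sense(); print(s, env.hold_point_z)
E
```

```text
scene [[448.6, 0.0, 283.6], [0.0, 448.6, 204.2], [0.0, 0.0, 1.0]] [[0.6504, 0.7595, -0.0081, -0.3502], [0.6464, -0.5591, -0.5192, -0.2555], [-0.3989, 0.3325, -0.8546, 1.5228], [0.0, 0.0, 0.0, 1.0]]
top [[389.5, 0.0, 271.5], [0.0, 389.5, 210.5], [0.0, 0.0, 1.0]] [[-0.0015, -1.0, 0.0098, 0.007], [-0.9925, 0.0003, -0.1225, 0.5328], [0.1225, -0.0099, -0.9924, 1.2095], [0.0, 0.0, 0.0, 1.0]]
wrist [[354.1, 0.0, 274.1], [0.0, 354.1, 206.1], [0.0, 0.0, 1.0]] [[0.258, 0.9661, -0.0011, -0.524], [0.9213, -0.2457, 0.3013, -0.0396], [0.2908, -0.0787, -0.9535, 0.3805], [0.0, 0.0, 0.0, 1.0]]
{'clock': 0.15, 'joints': array([ 1.08658963e+00,  3.13360279e-01,  1.49823434e+00,  5.58178305e-05,
        1.33099744e+00, -2.23395254e-01]), 'qvel': array([ 0.00090813, -0.00193242, -0.00053538,  0.00083215,  0.00153244,
       -0.00125196]), 'joint_efforts': array([ 1.24279897e-03, -4.12373006e+01, -2.59792614e+01, -1.66000905e-04,
        3.24833149e-03, -4.27968359e-05]), 'position': array([0.13528905, 0.50708364, 0.23085731]), 'ee_rot': array([-0.43086302,  0.56110457,  0.43060221,  0.56044665]), 'contact_force': array([ 0.36159229,  0.13038509, -0.27830201]), 'ft_torque': array([0.01144876, 0.0079875 , 0.00397522]), 'finger_gap': 1.002741769064225} 0.0187
```

View pics/scene0.png

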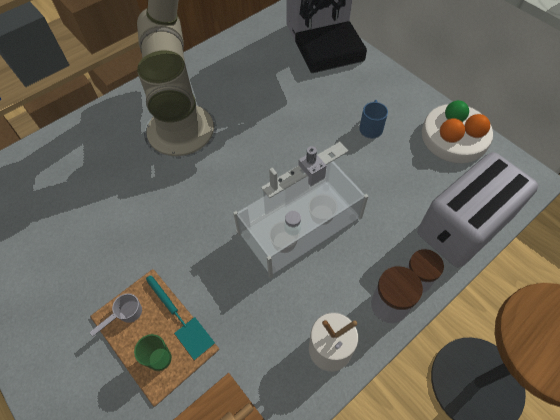

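View pics/top0.png

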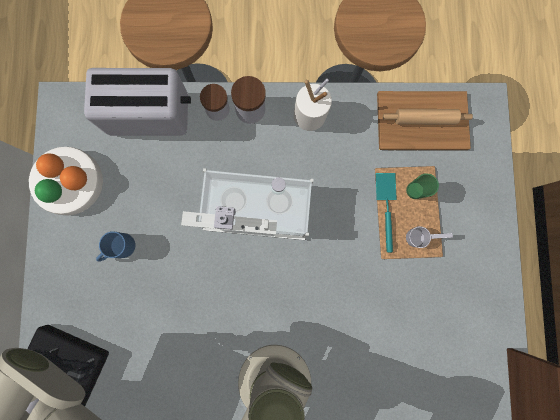

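View pics/wrist0.png

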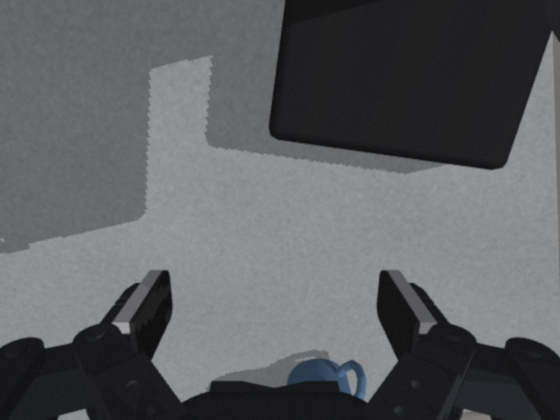

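The scene view shows the cabinet near (305,205), the pin near (312,155) and the tab near (273,180). In the top view the pin is near (224,213) and the strip runs from (182,217) to (275,227). I'll enlarge both.

```bash
python3 - <<'E'
import cv2
a=cv2.imread("pics/scene0.png")[130:280,220:380]; b=cv2.imread("pics/top0.png")[160:250,170:330]
cv2.imwrite("pics/s0c.png",cv2.resize(a,None,fx=4,fy=4,interpolation=cv2.INTER_CUBIC)); cv2.imwrite("pics/t0c.png",cv2.resize(b,None,fx=5,fy=5,interpolation=cv2.INTER_CUBIC))
E
```

```text
(no output)
```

View pics/s0c.png

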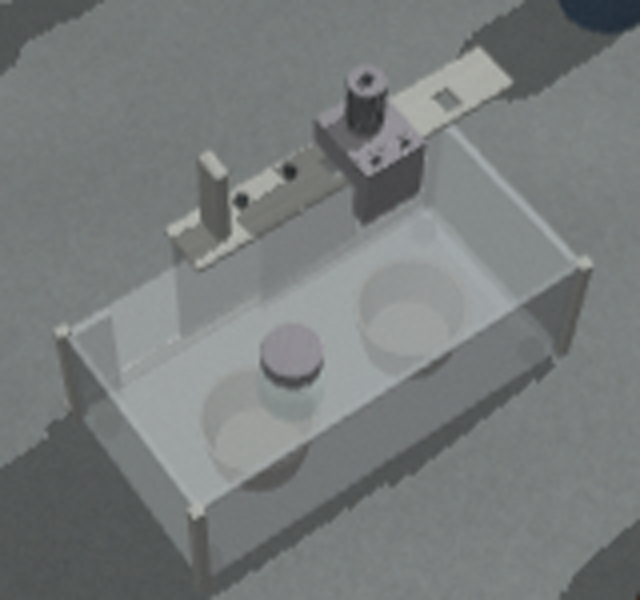

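View pics/t0c.png

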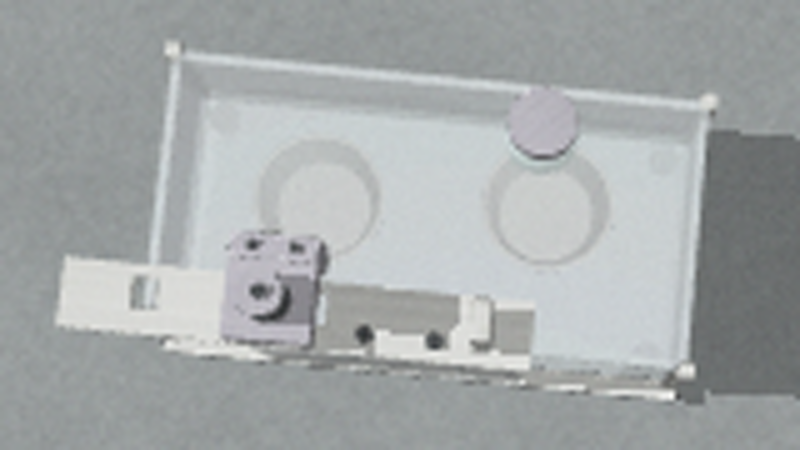

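```bash
cat > h.py <<'E'
import numpy as np, cv2
S=(np.array([[448.6,0,283.6],[0,448.6,204.2],[0,0,1.]]),np.array([[0.6504,0.7595,-0.0081,-0.3502],[0.6464,-0.5591,-0.5192,-0.2555],[-0.3989,0.3325,-0.8546,1.5228],[0,0,0,1]]))
T=(np.array([[389.5,0,271.5],[0,389.5,210.5],[0,0,1.]]),np.array([[-0.0015,-1,0.0098,0.007],[-0.9925,0.0003,-0.1225,0.5328],[0.1225,-0.0099,-0.9924,1.2095],[0,0,0,1]]))
def plane(c,uv,z):
    K,V=c; R=V[:3,:3]; o=-R.T@V[:3,3]; d=R.T@np.linalg.inv(K)@np.array([uv[0],uv[1],1.]); return o+d*(z-o[2])/d[2]
def tri(a,b):
    X=cv2.triangulatePoints(S[0]@S[1][:3],T[0]@T[1][:3],np.array(a,float).reshape(2,1),np.array(b,float).reshape(2,1))
    return (X[:3]/X[3]).ravel()
E
python3 - <<'E'
from h import *
s=lambda u,v:((u+.5)/4-.5+220,(v+.5)/4-.5+130)
t=lambda u,v:((u+.5)/5-.5+170,(v+.5)/5-.5+160)
np.set_printoptions(precision=4,suppress=True)
for n,a,b,z in [("pin",s(367,77),t(264,291),.236),("tab",s(211,157),t(475,300) ,.235),("p1",s(62,330),t(710,0) if 0 else t(686,370),.13),("p2",s(197,512),t(710,103),.13),("p3",s(585,262),t(172,48),.13),
 ("stripR far",s(200,268),t(533,307),.1605),("stripL far",s(512,80),t(65,257),.1605),("stripL near",s(480,48),t(57,325),.1605),("stripR near",s(167,232),t(528,368),.1605),("blk a",s(315,122),t(222,340),.19),("blk far right",s(357,180),t(325,242),.19),("blkfl",s(424,145),t(231,236),.19)]:
    print(n,tri(a,b),plane(S,a,z),plane(T,b,z))
E
```

```text
pin [0.4883 0.1393 0.2427] [0.4851 0.144  0.236 ] [0.4882 0.1389 0.236 ]
tab [0.4788 0.0221 0.2519] [0.467  0.0259 0.235 ] [0.4835 0.0269 0.235 ]
p1 [ 0.4526 -0.0952  0.1332] [ 0.4508 -0.0944  0.13  ] [ 0.4528 -0.0955  0.13  ]
p2 [ 0.6119 -0.1111  0.1298] [ 0.6122 -0.1107  0.13  ] [ 0.6114 -0.1117  0.13  ]
p3 [0.6433 0.2068 0.1338] [0.6418 0.2086 0.13  ] [0.6445 0.2079 0.13  ]
stripR far [ 0.4876 -0.0047  0.1586] [ 0.489  -0.0048  0.1605] [ 0.4869 -0.0056  0.1605]
stripL far [0.5148 0.2599 0.165 ] [0.5124 0.2623 0.1605] [0.5157 0.2613 0.1605]
stripL near [0.4769 0.265  0.1609] [0.4768 0.2655 0.1605] [0.4768 0.2649 0.1605]
stripR near [ 0.4521 -0.0028  0.1595] [ 0.4525 -0.0033  0.1605] [ 0.4521 -0.0026  0.1605]
blk a [0.4559 0.1504 0.1593] [0.465  0.1175 0.19  ] [0.4658 0.1671 0.19  ]
blk far right [0.5193 0.109  0.1888] [0.519  0.1068 0.19  ] [0.5204 0.1107 0.19  ]
blkfl [0.5244 0.1636 0.184 ] [0.5272 0.16   0.19  ] [0.5238 0.163  0.19  ]
```

```bash
cat >> h.py <<'E'
from scipy.spatial.transform import Rotation as Ro
YAW=0.1
cy=np.array([np.sin(YAW),np.cos(YAW),0]); cx=np.array([np.cos(YAW),-np.sin(YAW),0])
def quat(sg): 
    X=np.array([0,0,-1.]); Z=sg*cy; return Ro.from_matrix(np.c_[X,np.cross(Z,X),Z]).as_quat()
np.set_printoptions(precision=4,suppress=True)
E
python3 - <<'E'
from h import *
s=lambda u,v:((u+.5)/4-.5+220,(v+.5)/4-.5+130)
t=lambda u,v:((u+.5)/5-.5+170,(v+.5)/5-.5+160)
print("hole",plane(S,s(446,100),.1605),plane(T,t(145,292),.1605))
from bench import env,kinematics,monitor,eyes
for sg in (1,-1): print(sg,kinematics.ik([.487,.141,.34],quat(sg)))
q=[(sg,kinematics.ik([.487,.141,.34],quat(sg))) for sg in (1,-1)]
sg=min([x for x in q if x[1] is not None],key=lambda x:abs(x[1][5]))[0]; print(sg)
env.reach([.487,.141,.34],quat(sg))
f=eyes.grab_frame("wrist"); cv2.imwrite("pics/w1.png",f["frame"][:,:,::-1]); np.savez("w1.npz",K=f["mtx"],V=f["view"])
m=monitor.sense(); print(m["clock"],m["position"],m["contact_force"])
E
```

```text
hole [0.4947 0.2149 0.1605] [0.4956 0.2154 0.1605]
1 [ 0.0504  0.2195  1.3397  0.      1.5824 -1.4204]
-1 [ 0.0504  0.2195  1.3397 -0.      1.5824  1.7212]
1
2.0833 [0.4868 0.1417 0.3399] [-0.492  -0.1482 -1.1159]
```

View pics/w1.png

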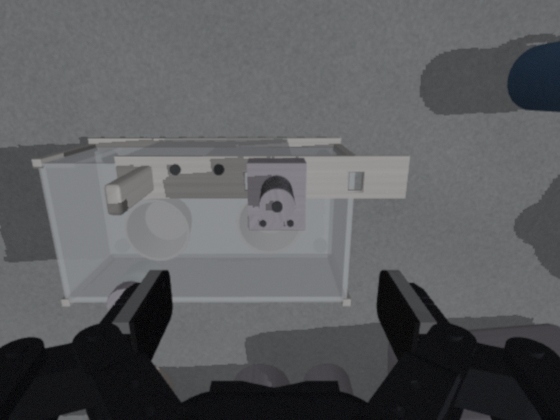

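```bash
python3 - <<'E'
import cv2
a=cv2.imread("pics/w1.png")[145:245,95:420]
cv2.imwrite("pics/w1c.png",cv2.resize(a[:,130:290],None,fx=5,fy=5,interpolation=cv2.INTER_CUBIC))
cv2.imwrite("pics/w1d.png",cv2.resize(a[:,0:160],None,fx=5,fy=5,interpolation=cv2.INTER_CUBIC))
E
```

```text
(no output)
```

View pics/w1c.png

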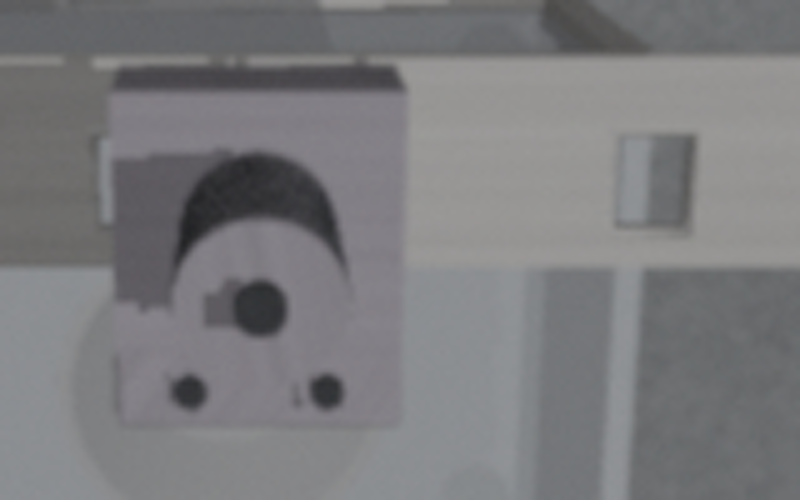

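View pics/w1d.png

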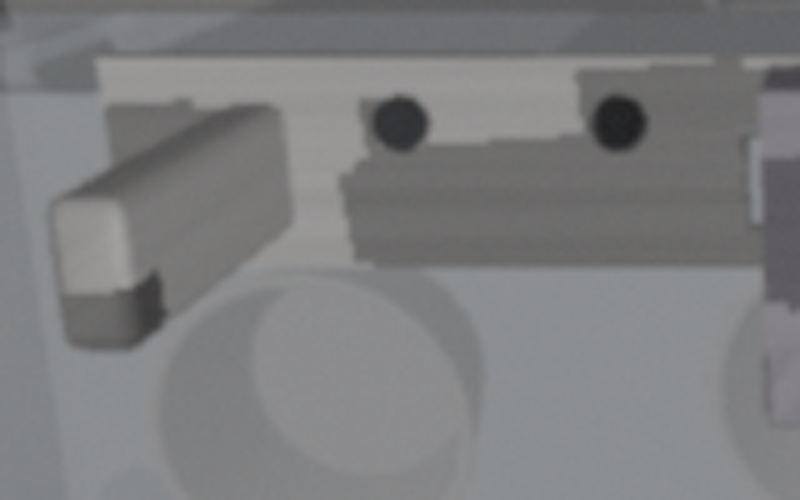

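```bash
python3 - <<'E'
from h import *
d=np.load("w1.npz"); W=(d["K"],d["V"]); 
c=lambda u,v:((u+.5)/5-.5+225,(v+.5)/5-.5+145)
e=lambda u,v:((u+.5)/5-.5+95,(v+.5)/5-.5+145)
P=plane(W,c(261,308),.236);T_=plane(W,e(95,274),.235);H=plane(W,c(655,180),.1605)
print("pin",P,"tab",T_,"hole",H,"slotend",plane(W,c(100,180),.1605))
B=[plane(W,c(u,v),.19) for u,v in [(111,93),(405,93),(120,426),(402,426)]];print("blk",np.mean(B,0)); print(B)
print("tab along y rel pin",(T_-P)@cy,(T_-P)@cx,"hole rel pin",(H-P)@cy,(H-P)@cx)
E
```

```text
pin [0.4882 0.143  0.236 ] tab [0.4715 0.0247 0.235 ] hole [0.4944 0.2169 0.1605] slotend [0.4841 0.1137 0.1605]
blk [0.4949 0.1424 0.19  ]
[array([0.4627, 0.1206, 0.19  ]), array([0.4676, 0.1695, 0.19  ]), array([0.5221, 0.1149, 0.19  ]), array([0.5271, 0.1647, 0.19  ])]
tab along y rel pin -0.11928986373838653 -0.004806637498486304 hole rel pin 0.07419856731065647 -0.0012743130800846275
```

```bash
python3 - <<'E'
from h import *
from bench import env,kinematics,monitor,eyes
g=env.movel([.488,.1425,.25],velocity=.15); g2=env.movel([.488,.1425,.199],velocity=.06,guard=8)
def st(t):
    m=monitor.sense(); print(t,m["clock"],m["position"],m["contact_force"],m["finger_gap"]);return m
print(g,g2);st("down")
env.close_gripper(effort=50); st("closed")
p=monitor.sense()["position"]
f=eyes.grab_frame("wrist"); cv2.imwrite("pics/w2.png",f["frame"][:,:,::-1])
for dz in (.004,.010,.020,.030,.0345):
    env.movel([.488,.1425,.199+dz],velocity=.025,guard=45); st(dz)
env.hold(.25)
f=eyes.grab_frame("scene"); cv2.imwrite("pics/s2.png",cv2.resize(f["frame"][100:230,220:380,::-1],None,fx=4,fy=4,interpolation=cv2.INTER_CUBIC))
st("end")
E
```

```text
False False
down 3.8333 [0.4882 0.1425 0.1994] [-0.0725 -0.6914  0.1868] 1.0020245078535548
closed 4.4167 [0.4881 0.1427 0.1993] [0.5555 1.8163 1.5858] 0.29218682710228167
0.004 4.775 [0.4876 0.1426 0.2021] [  2.8851   2.5742 -12.3036] 0.29013523437104
0.01 5.1667 [0.4882 0.1425 0.21  ] [-0.0277  2.0071 -0.3509] 0.29295723431140697
0.02 5.7167 [0.4882 0.1424 0.2194] [-0.0378  1.0513 -1.1114] 0.29152250826520204
0.03 6.2667 [0.4883 0.1425 0.2296] [0.0691 0.776  1.225 ] 0.2928060277488877
0.0345 6.6 [0.4879 0.1425 0.2334] [-0.1629  1.2635 -1.3598] 0.29323585728536167
end 6.9 [0.4879 0.1425 0.2334] [ 0.2911  0.0368 -1.0697] 0.29095761173009566
```

View pics/s2.png

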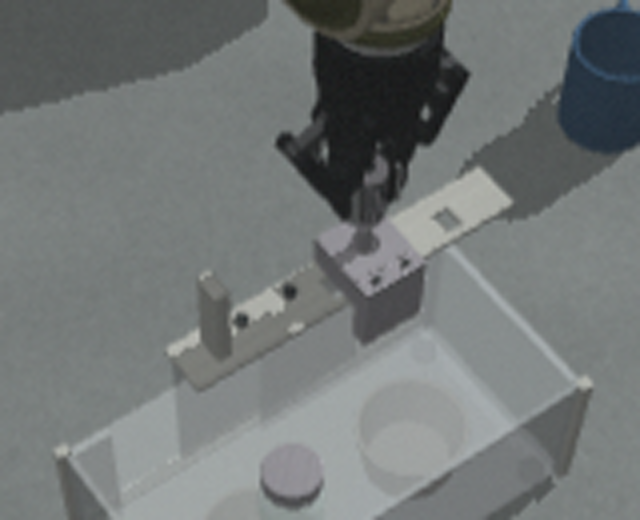

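View pics/w2.png

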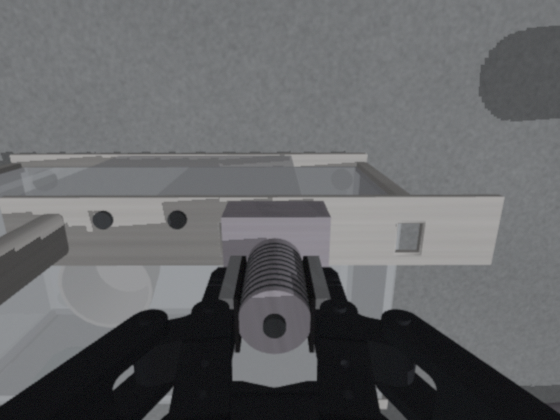

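The pin is up: the shank shows above the block at (368,240), and the tool rose 34 mm. Before letting go I'll check the detent by nudging it.

```bash
python3 - <<'E'
from h import *
from bench import env,kinematics,monitor,eyes
def st(t):
    m=monitor.sense(); print(t,m["clock"],m["position"],m["contact_force"],m["finger_gap"]);return m
for z in (.2328,.2335,.2345,.2355,.2365):
    if env.movel([.488,.1425,z],velocity=.01,guard=9): print("guard")
    env.hold(.1); st(z)
    if abs(monitor.sense()["contact_force"][2])>7: break
E
```

```text
0.2328 7.25 [0.4881 0.1426 0.2329] [-0.1256  1.4181 -1.1739] 0.29104021137203545
0.2335 7.6 [0.488  0.1425 0.2334] [-0.6262  1.5211 -1.8337] 0.2882827083052793
0.2345 7.95 [0.488  0.1425 0.2344] [-0.6357  1.0339 -3.4214] 0.29057290952372633
0.2355 8.3 [0.4879 0.1426 0.2352] [ 0.2128  2.7533 -7.5362] 0.29099180193826946
```

```bash
python3 - <<'E'
from h import *
from bench import env,kinematics,monitor,eyes
def st(t):
    m=monitor.sense(); print(t,m["clock"],m["position"],m["contact_force"],m["finger_gap"]);return m
env.movel([.488,.1425,.2342],velocity=.01);env.hold(.1);st("a")
env.release(); env.hold(.1);st("rel")
f=eyes.grab_frame("wrist"); cv2.imwrite("pics/w3.png",f["frame"][:,:,::-1]);np.savez("w3.npz",K=f["mtx"],V=f["view"])
E
```

```text
a 8.6833 [0.4881 0.1425 0.2344] [ 0.5782  0.8941 -2.9778] 0.2915224334269741
rel 9.4 [0.488  0.1425 0.2342] [ 0.129  -0.0161 -0.9455] 1.0000814944054655
```

View pics/w3.png

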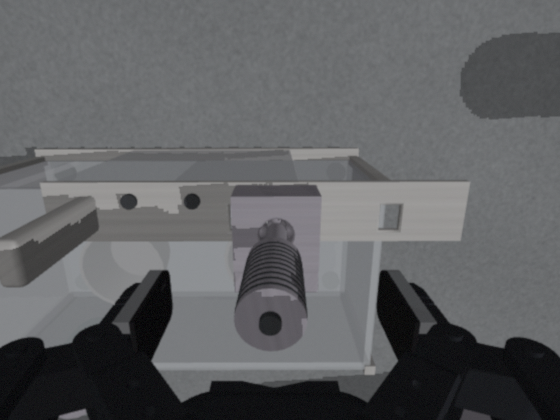

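The pin holds in its upper rest, with the shank visible at (275,235). Next is the tab.

```bash
python3 - <<'E'
from h import *
from bench import env,kinematics,monitor,eyes
def st(t):
    m=monitor.sense(); print(t,m["clock"],m["position"],m["contact_force"],m["finger_gap"]);return m
env.movel([.488,.1425,.30],velocity=.2)
x,y=.473,.0245
env.movel([x,y,.30],velocity=.2)
f=eyes.grab_frame("wrist"); cv2.imwrite("pics/w4.png",f["frame"][:,:,::-1]);np.savez("w4.npz",K=f["mtx"],V=f["view"])
print(env.movel([x,y,.198],velocity=.1,guard=6));st("down")
env.close_gripper(effort=25);st("closed")
f=eyes.grab_frame("wrist"); cv2.imwrite("pics/w5.png",f["frame"][:,:,::-1])
E
```

```text
False
down 11.8833 [0.4733 0.0245 0.1985] [-0.143   0.4342 -0.1367] 1.0001719687259285
closed 12.5417 [0.473  0.0245 0.1981] [-1.151  -0.0575  0.8355] 0.1375036098335402
```

View pics/w4.png

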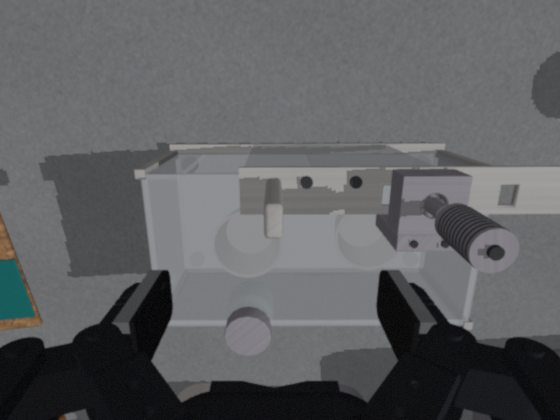

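View pics/w5.png

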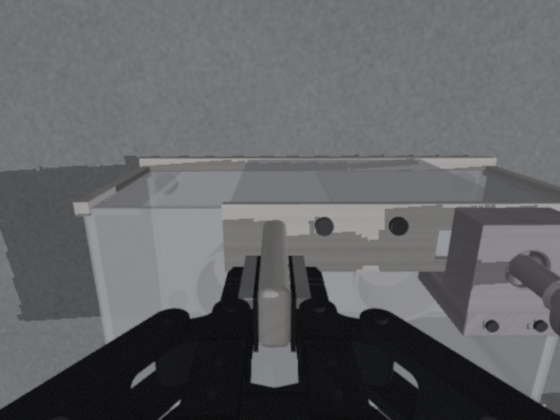

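The tab is pinched centrally at (275,290), and the gap matches 12 mm. I'll slide the door 58 mm, so that solid strip is under the pin with the hole still about 16 mm away.

```bash
python3 - <<'E'
from h import *
from bench import env,kinematics,monitor,eyes
def st(t):
    m=monitor.sense(); print(t,m["clock"],m["position"],m["contact_force"],m["contact_force"]@cy,m["finger_gap"]);return m
p0=np.array([.473,.0245,.198])
for d in (.03,.058):
    print(env.movel(p0-cy*d,velocity=.06,guard=15)); st(d)
env.hold(.1); p=st("rest")["position"]
env.release(); st("rel")
env.movel([p[0],p[1],.31],velocity=.2)
b=np.array([.488,.1425]) - cy[:2]*.02
env.movel([b[0],b[1],.34],velocity=.25)
f=eyes.grab_frame("wrist"); cv2.imwrite("pics/w6.png",f["frame"][:,:,::-1]);np.savez("w6.npz",K=f["mtx"],V=f["view"])
f=eyes.grab_frame("top"); cv2.imwrite("pics/t6.png",cv2.resize(f["frame"][160:250,170:330,::-1],None,fx=5,fy=5,interpolation=cv2.INTER_CUBIC))
st("e")
E
```

```text
False
0.03 13.2417 [ 0.47   -0.006   0.1981] [-0.9773 -3.749   1.5613] -3.8278578311175218 0.14095784376035841
False
0.058 13.8583 [ 0.4673 -0.0338  0.1981] [ 0.3491 -4.4157  1.237 ] -4.358825394577977 0.13507280198485971
rest 13.9583 [ 0.4673 -0.0336  0.1981] [ 1.1698 -4.7623  1.8958] -4.621676054610627 0.14036223791490426
rel 14.6667 [ 0.4672 -0.0332  0.198 ] [0.1254 0.0237 0.2786] 0.03606348126309935 1.0022029272579567
e 16.2667 [0.4859 0.1214 0.3395] [ 0.0997 -0.8024  0.7929] -0.7884523051586624 1.00271529615642
```

View pics/w6.png

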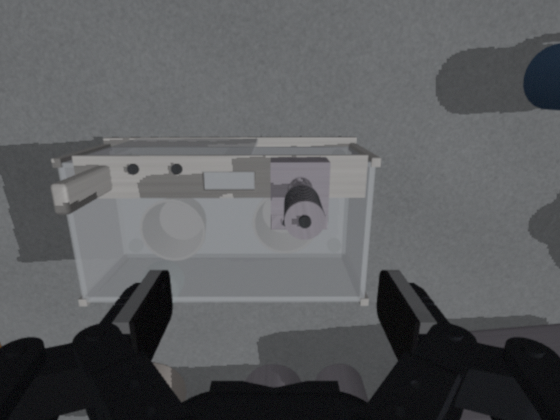

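```bash
python3 - <<'E'
from h import *
d=np.load("w6.npz"); W=(d["K"],d["V"]); 
a=cv2.imread("pics/w6.png")[150:245,180:340]; cv2.imwrite("pics/w6c.png",cv2.resize(a,None,fx=5,fy=5,interpolation=cv2.INTER_CUBIC))
A=plane(W,(204,181),.1605);B=plane(W,(254,181),.1605);C=(A+B)/2
print(np.linalg.norm(A-B),"slot rel bore",(C-np.array([.488,.1425,.1605]))@cy, "pin top@.270",plane(W,(304,221),.270))
E
```

```text
0.04665765597140316 slot rel bore -0.06349209837998612 pin top@.270 [0.4879 0.1402 0.27  ]
```

View pics/w6c.png

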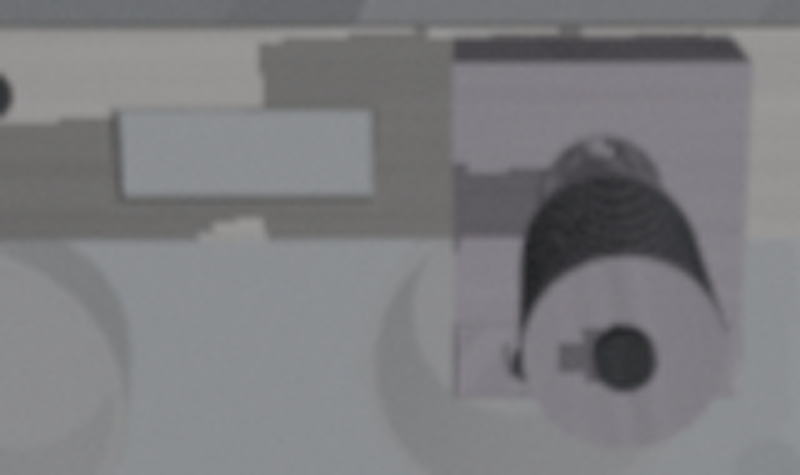

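Both routes put the hole about 16.3 mm away (slot at −63.5 mm plus 80, against 74.2 − 58), so solid strip is under the pin. Now I'll lower the pin out of its rest.

```bash
python3 - <<'E'
from h import *
from bench import env,kinematics,monitor,eyes
def st(t):
    m=monitor.sense(); print(t,m["clock"],m["position"],m["contact_force"],m["finger_gap"]);return m
b=[.488,.142]
env.movel(b+[.31],velocity=.2)
print(env.movel(b+[.2342],velocity=.1,guard=6)); env.close_gripper(effort=40); st("grip")
for z in (.2332,.2322,.2312,.2302):
    if env.movel(b+[z],velocity=.008,guard=19): print("guard")
    st(z)
env.hold(.1); st("low")
f=eyes.grab_frame("wrist"); cv2.imwrite("pics/w7.png",f["frame"][:,:,::-1])
E
```

```text
False
grip 18.075 [0.4881 0.1422 0.2344] [-0.0131  2.4769  0.9111] 0.29362553075642367
0.2332 18.35 [0.4882 0.1422 0.2338] [-0.1109  1.8009  5.1188] 0.29123876992289677
0.2322 18.625 [0.4884 0.1421 0.2331] [0.3302 1.0585 7.1058] 0.29015329543166524
0.2312 18.9 [0.488  0.1419 0.2312] [0.7331 0.7698 0.4983] 0.2940930008888707
0.2302 19.175 [0.4878 0.142  0.2296] [-0.324   0.7987 -2.1727] 0.2915712593480301
low 19.275 [0.4878 0.142  0.2297] [ 1.2875  0.7118 -3.5689] 0.290473881479991
```

```bash
python3 - <<'E'
from h import *
from bench import env,kinematics,monitor,eyes
def st(t):
    m=monitor.sense(); print(t,m["clock"],m["position"],m["contact_force"],m["finger_gap"]);return m
b=[.488,.142]
print(env.movel(b+[.2276],velocity=.005,guard=4)); st("touch")
env.release(); env.hold(.1)
env.movel(b+[.295],velocity=.2)
env.close_gripper(effort=40)
print(env.movel(b+[.275],velocity=.1,guard=6))
print(env.movel(b+[.258],velocity=.012,guard=4)); st("top contact")
env.movel(b+[.295],velocity=.15)
E
```

```text
True
touch 19.6417 [0.488  0.142  0.2294] [-0.3323  0.0753  3.869 ] 0.2948838574292044
False
True
top contact 22.8667 [0.4882 0.1421 0.2644] [-0.0221  0.2816  5.0242] 0.003233587625958357
```

The head top reads 0.2644 (expected 0.2645), so the pin rests on the strip. Next I'll slide the door slowly and feel for the hole.

```bash
python3 - <<'E'
from h import *
from bench import env,kinematics,monitor,eyes
def st(t):
    m=monitor.sense(); print(t,m["clock"],m["position"],m["contact_force"],m["contact_force"]@cy,m["finger_gap"]);return m
p0=np.array([.473,.0245,.198]); p1=p0-cy*.058
q=p1.copy(); q[2]=.30
env.movel(q,velocity=.25); env.release()
print(env.movel(p1,velocity=.1,guard=6)); env.close_gripper(effort=30); env.hold(.1); st("grip")
print(env.movel(p1-cy*.009,velocity=.03,guard=10)); st("9mm")
r=env.movel(p1-cy*.021,velocity=.006,guard=4); print(r); m=st("stop")
print("travel",(p1-m["position"])@cy)
f=eyes.grab_frame("wrist"); cv2.imwrite("pics/w8.png",f["frame"][:,:,::-1]);np.savez("w8.npz",K=f["mtx"],V=f["view"])
f=eyes.grab_frame("scene"); cv2.imwrite("pics/s8.png",cv2.resize(f["frame"][100:230,220:380,::-1],None,fx=4,fy=4,interpolation=cv2.INTER_CUBIC))
E
```

```text
False
grip 26.7917 [ 0.4672 -0.0332  0.1981] [-0.6797 -0.7457  2.7617] -0.8098142569798639 0.13836292266975866
False
9mm 27.2417 [ 0.4663 -0.0424  0.1981] [-1.7596 -0.5463  2.4839] -0.7192520162020797 0.13590448617539938
True
stop 27.725 [ 0.4663 -0.0424  0.1981] [-0.9978 -0.6652  3.341 ] -0.7614977755348166 0.13668782286634415
travel 0.009248944403227264
```

View pics/w8.png

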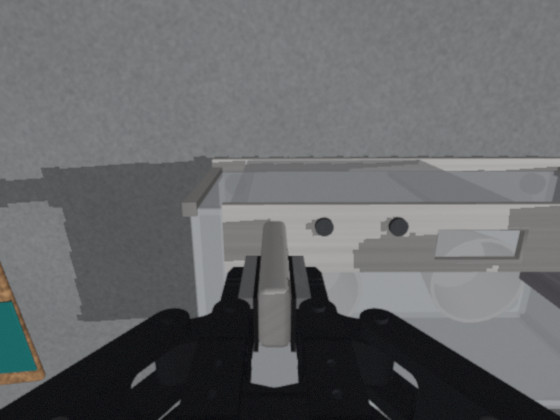

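View pics/s8.png

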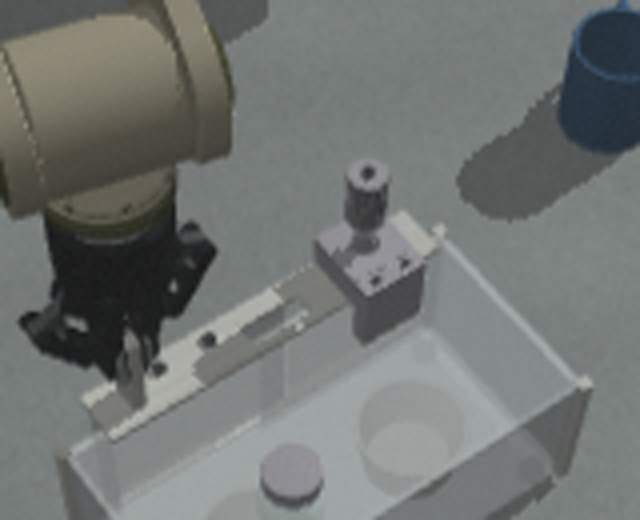

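The guard tripped on door friction alone, and the pin still stands high. I'll continue with a higher guard.

```bash
python3 - <<'E'
from h import *
from bench import env,kinematics,monitor,eyes
def st(t):
    m=monitor.sense(); print(t,m["clock"],m["position"],m["contact_force"],m["contact_force"]@cy,m["finger_gap"]);return m
p1=np.array([.473,.0245,.198])-cy*.058
r=env.movel(p1-cy*.021,velocity=.006,guard=8.5); print(r); m=st("stop")
print("travel",(p1-m["position"])@cy)
env.hold(.1); st("hold")
f=eyes.grab_frame("scene"); cv2.imwrite("pics/s9.png",cv2.resize(f["frame"][100:230,220:380,::-1],None,fx=4,fy=4,interpolation=cv2.INTER_CUBIC))
E
```

```text
True
stop 29.3333 [ 0.4654 -0.0521  0.1981] [-0.2579 -0.4986  2.8644] -0.5218540426544681 0.134181885088487
travel 0.018947785899485654
hold 29.4333 [ 0.4654 -0.0521  0.1981] [-2.5673 -1.1049  1.6923] -1.3556905545178068 0.13766832985791402
```

View pics/s9.png

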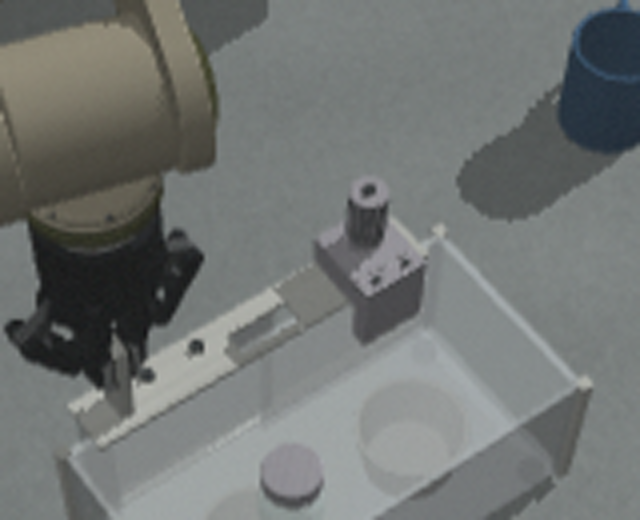

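The pin has dropped into the hole: its head top moved from row 168 to 185. I'll ease the door back a little to centre it, let go, and probe the pin's height.

```bash
python3 - <<'E'
from h import *
from bench import env,kinematics,monitor,eyes
def st(t):
    m=monitor.sense(); print(t,m["clock"],m["position"],m["contact_force"],m["contact_force"]@cy,m["finger_gap"]);return m
p=monitor.sense()["position"]
print(env.movel(p+cy*.0007,velocity=.005,guard=6.5)); st("back")
env.release(); env.hold(.1); st("rel")
p=monitor.sense()["position"]
env.movel([p[0],p[1],.30],velocity=.2)
b=[.488,.142]
env.movel(b+[.30],velocity=.25); env.close_gripper(effort=40)
print(env.movel(b+[.255],velocity=.1,guard=6))
print(env.movel(b+[.2365],velocity=.012,guard=4.5)); st("top contact")
E
```

```text
False
back 29.7667 [ 0.4654 -0.0516  0.1981] [-0.4281 -3.0676  2.1577] -3.095002937024074 0.1335209061573425
rel 30.575 [ 0.4655 -0.0513  0.1981] [-0.4286 -0.1022 -1.3492] -0.14449173206400434 0.9988963210243974
False
True
top contact 34.4667 [0.4881 0.1419 0.244 ] [-0.7059 -0.2065  3.4943] -0.27592514912813537 -0.0018647776483807707
```

The head top reads 0.244, 8 mm short of home as described. Pushing it gently home.

```bash
python3 - <<'E'
from h import *
from bench import env,kinematics,monitor,eyes
def st(t):
    m=monitor.sense(); print(t,m["clock"],m["position"],m["contact_force"],m["finger_gap"]);return m
b=[.488,.142]
for z in (.242,.240,.238,.2365,.2355):
    r=env.movel(b+[z],velocity=.01,guard=17); m=st((z,r))
    if r: break
E
```

```text
(0.242, False) 34.7917 [0.4886 0.1419 0.2431] [-0.0826 -0.6692  9.56  ] -0.001873926516065581
(0.24, False) 35.1417 [0.4879 0.142  0.2398] [ 0.2801  0.2981 -0.4581] -0.002950949078485577
(0.238, False) 35.4917 [0.4879 0.142  0.2378] [-0.1178 -0.0273  0.1242] 0.0008869617381693708
(0.2365, False) 35.7917 [0.488  0.142  0.2365] [-0.2912 -0.7934  0.1367] -0.0001115308108537693
(0.2355, False) 36.0417 [0.4883 0.1419 0.2362] [-0.6897 -1.1782  5.2355] -0.00023535367539201951
```

```bash
python3 - <<'E'
from h import *
from bench import env,kinematics,monitor,eyes
def st(t):
    m=monitor.sense(); print(t,m["clock"],m["position"],m["contact_force"],m["finger_gap"]);return m
b=[.488,.142]
env.movel(b+[.2345],velocity=.01,guard=15); st("press")
env.movel(b+[.33],velocity=.15); env.movel([.44,.142,.36],velocity=.15); env.hold(.2)
f=eyes.grab_frame("wrist"); cv2.imwrite("pics/w10.png",f["frame"][:,:,::-1]);np.savez("w10.npz",K=f["mtx"],V=f["view"])
f=eyes.grab_frame("scene"); cv2.imwrite("pics/s10.png",f["frame"][:,:,::-1]);cv2.imwrite("pics/s10c.png",cv2.resize(f["frame"][100:230,220:380,::-1],None,fx=4,fy=4,interpolation=cv2.INTER_CUBIC))
st("e")
E
```

```text
press 36.2917 [0.4885 0.1418 0.2361] [-2.3419 -1.6117 11.5928] 0.00022439794723103898
e 37.9 [0.4403 0.142  0.3594] [-0.5357  0.1905  0.3747] -0.0003637489460571397
```

View pics/s10c.png

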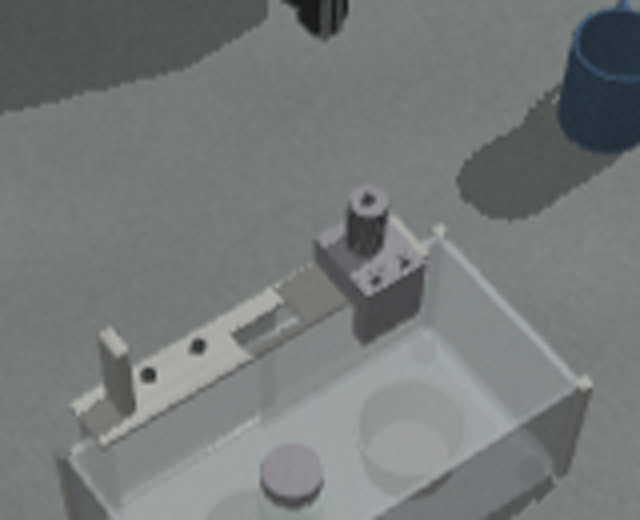

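View pics/s10.png

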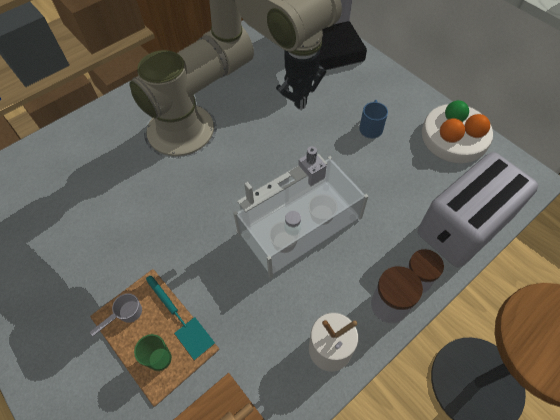

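View pics/w10.png

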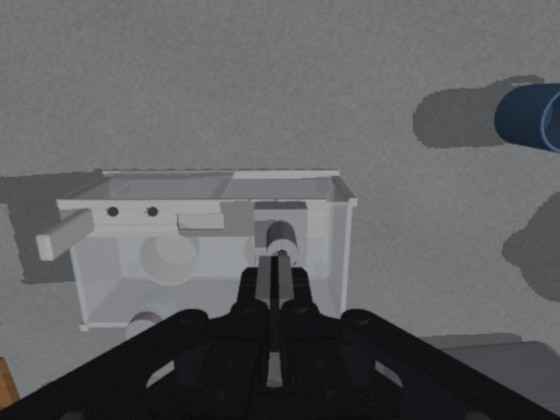

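The pin head is at crop (367,198), the same place as at the start when it was home. The door is shut, the gripper is clear, and nothing else has moved.

```bash
python3 -c "
from bench import job
print(job.hand_in())"
```

```text
the job is handed in; nothing more can be done
None
```

The pin is home in the lock block, the door is shut, and I handed the job in at about 38 s of the 64 s allowed. The hand-in gives no verdict, so what follows rests on my own checks.

**What I did**
- I pulled the pin up about 35 mm and checked it was held there, both by nudging it and in a picture.
- I slid the door 58 mm by its tab, then lowered the pin softly onto the solid part of the strip. Its head top read 0.2644 m, against 0.2645 m expected.
- I slid the door slowly until the pin dropped into the short hole. That came about 19 mm further on; the pictures had suggested about 16 mm.
- I eased the door back about 0.6 mm, let go of the tab, and pressed the pin down. It snapped in at about 10 N.

**Last checks**
- **Pin:** the head top reads 0.236 m, which is home, and in the scene picture it sits where it did at the start. I did not measure its tilt, but it looks upright.
- **Forces:** the highest tool force I saw was about 12 N, well under the limits. The pin's own contact forces can't be read directly.
- **Surroundings:** the gripper is clear of everything, and the bystanders look unmoved.

**What went differently:** on the final slide, one force guard was set too low and tripped on the door's friction alone. I raised it and carried on, with no harm done.

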